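# Tuck the angle strip under the jig's lap plate and hold it flat

## Task

First clear the two offcuts off the welding jig's bed into the blue scrap bin and let go of them there. Then take the brass-coloured angle strip from the white board and slide its thin edge about 2 cm under the yellow lap plate, square to it, without lifting the plate. Finish while still holding the strip, pressed firmly (10 N or so) flat on the bed; leave the other things on the bench where they are.

Things in the scene. Friction and masses are not known exactly. Their poses are not given: they have to be found in the camera images.
- jig: Dark steel welding jig, fixed, 220 (x) by 240 (y) mm; origin at the centre of its underside, x points away from the robot towards the lap plate, z up. The bed is its flat top, 30 mm up, free from x = -110 to +30 mm; the lap plate covers it beyond. Aluminium cheeks rising 22 mm above the bed stand beside the plate at y = +-106 to 118 mm, x = 35 to 110 mm.
- lip (a point): Point on the jig's bed straight below the middle of the lap plate's near edge (lip), 30 mm above the bench; axes as the jig's: x points into the gap under the plate, y along the lip, z up.
- lap (a joint): Yellow lap plate, 75 mm deep, 200 mm wide, 5 mm thick, hinged along its far edge; angle in rad: 0 = at rest, level, supported by stops, with its underside 10 mm above the bed (top 15 mm above); grows as its near lip is lifted (0.05 rad lifts the lip 4 mm, which counts as lifted). Nothing but its own weight (120 g) holds it down.
- board: White work board, 200 by 180 mm, 8 mm thick, fixed on the bench on one side of the jig, left or right (the bin is on the other); origin at the centre of its underside.
- bin: Blue open scrap bin, 170 by 170 mm, 55 mm high, wall and floor about 4 mm, fixed on the bench; origin at the centre of its underside.
- strip_upstand (a point): Centre of the rib of the loose angle strip: base 90 (x) by 110 (y) by 5 mm; upright rib along one long edge, 8 mm thick (x), 110 long (y), rising 30 mm above the base. The point is 20 mm above the strip's underside, mid-rib. x points across the base to the thin edge, 86 mm away; y along the rib; z up. Starts flat on the white board, x roughly away from the robot.
- edge_left (a point): Corner of the strip's thin edge at its +y end, on the underside; the edge is 110 mm long.
- edge_right (a point): Corner of the strip's thin edge at its -y end, on the underside.
- offcut_a_center (a point): Centre of a copper-coloured bar offcut, 42 (x) by 20 (y) by 20 (z) mm, 130 g, lying loose on the jig's bed in front of the lap plate.
- offcut_b_center (a point): Centre of an green stepped plastic offcut, 40 (x) by 22 (y) mm, 24 mm high on its -x half and 12 mm on its +x half, 40 g; the point is 12 mm above its underside, mid-length. Lies loose on the jig's bed in front of the lap plate.
- screwdriver: Screwdriver with green handle, 160 mm long, lying beyond the jig on the left; leave alone.
- brush: Small brush, 160 mm long, lying beyond the jig on the right; leave alone.
- jar: Amber jar with white lid, 64 mm across, 80 mm high, standing beyond the jig; origin under its middle; leave alone.
- flux: White bottle with red cap, 44 mm across, 110 mm high, standing beyond the jig; origin under its middle; leave alone.
- spool: Copper-coloured wire spool, 70 mm across, 30 mm high, at the far left; origin under its middle; leave alone.
- cup: Clear plastic cup, 70 mm across, 80 mm high, at the far right; origin under its middle; leave alone.
- strip: The same strip as a whole (gold-anodised aluminium, about 0.2 kg): origin at the middle of the base's underside, 41 mm from the rib's mid-plane and 45 mm from the thin edge; axes as above.
- offcut_a: The copper-coloured offcut as a whole: origin at the centre of its underside.
- offcut_b: The green offcut as a whole: origin at the centre of its underside.

How it is judged (in metres and radians):
On the way, in this order (a step that is already met when the one before it is completed fails the run):
1. both offcuts lie in the bin, let go (x of offcut_a_center in the frame of bin between -0.082 and 0.082 m and y of offcut_a_center in the frame of bin between -0.082 and 0.082 m and z of each of offcut_a_center, offcut_b_center in the frame of bin below 0.05 m and x of offcut_b_center in the frame of bin between -0.082 and 0.082 m and y of offcut_b_center in the frame of bin between -0.082 and 0.082 m and contact force between the fingers and offcut_a below 0.1 N and contact force between the fingers and offcut_b below 0.1 N), for 0.2 s.
2. the strip's thin edge is under the lap plate, both corners at least 10 mm past the lip (x of each of edge_left, edge_right in the frame of lip above 0.01 m and y of edge_left in the frame of lip between -0.104 and 0.104 m and y of edge_right in the frame of lip between -0.104 and 0.104 m), for 0.2 s.
At the end, for the whole second after the job is handed in: Offcuts in the bin; both corners of the strip's thin edge 10 mm or more past the lip and within 3.5 mm of the bed, strip within 0.05 rad of level and still; fingers still on it (3 N or more), pressing it on the jig with 6 N or more; lap plate down (under 0.05 rad) (all of step 2 and x of offcut_a_center in the frame of bin between -0.082 and 0.082 m and y of offcut_a_center in the frame of bin between -0.082 and 0.082 m and z of each of offcut_a_center, offcut_b_center in the frame of bin below 0.05 m and x of offcut_b_center in the frame of bin between -0.082 and 0.082 m and y of offcut_b_center in the frame of bin between -0.082 and 0.082 m and z of each of edge_left, edge_right in the frame of lip below 0.0035 m and angle between strip_upstand's own z axis and vertical below 0.05 rad and contact force between strip and jig above 6 N and contact force between the fingers and strip above 3 N and linear speed of strip below 0.02 m/s and value of joint lap below 0.05 rad); the arm keeps its last pose, push and grip.
It fails at once if the lap plate is lifted (over 0.05 rad) (value of joint lap above 0.05 rad).
It fails at once if a bystander is disturbed (moved over 20 mm) (distance of any of screwdriver, brush, jar, flux, spool, cup from where it was at the start of the episode above 0.02 m).
It also fails if it takes over 69 s, if anything falls off the work surface, if the arm or the gripper's body presses on something with over 40 N, if the wrist force passes 120 N, or if a joint passes its speed limit or range.

## Robot

A 6-joint arm with a two-finger parallel gripper is mounted at the origin on the work surface. World frame = base frame: x ahead of the robot, y to its left, z up, the work surface at z = 0. Lengths are in m, angles in degrees, forces in N, time in s.
With the tool pointing down it reaches from about 0.25 to 0.775 m from the base axis. Payload 4 kg.
Tool frame: the origin (TCP) lies at the centre of the arm's flange, where the gripper is bolted on; the fingertips stand 173 mm ahead of it and the grasp point (between the pads) lies 155 mm ahead of it; z points along the fingers, y is the direction in which the jaws open and shut (so a half turn about z gives the same grasp; the last joint's range is limited). The gripper opens to 85 mm and grips with 20 to 120 N. Pads are 22 mm wide; open, the fingers measure 114 mm over their backs; the gripper's body (76 mm by 85 mm) begins 54 mm behind the grasp point. The pads swing forward as they close: fully open they stand 13 mm farther back than shut.
Start: joints at [69.379, 4.996, 78.535, -0, 96.463, -5.907], TCP at [0.14, 0.532, 0.405] pointing down, gripper open.
Joint ranges: [-177.83, 177.83], [-43.37, 116.18], [15.69, 146.23], [-61.86, 241.86], [9.47, 152.12], [-147.06, 147.06]. Speed limits (degrees/s): [159.86, 159.86, 180, 180, 180, 180].

## Interface

Orientations are given as [roll, pitch, yaw] about the fixed x, y, z axes, in that order (R = Rz(yaw) Ry(pitch) Rx(roll)).
In Python, from cell import bot gives the robot as it stands.
- The arm moves only by the tool jog_arm, never from a script. Its arguments are lists of equal length, an entry for each row: "linear": the shift along the tool's x, y, z in mm, a list of three; "delta_rot": the turn, a rotation vector about the tool's x, y, z in degrees, a list of three; "gripper": the closure, from 0 (fully open) to 1 (shut). In form: {"linear": [[dx, dy, dz], ...], "delta_rot": [[ax, ay, az], ...], "gripper": [gripper, ...]}. A call has 1 to 20 rows; each row is the pose to reach, as a shift and turn from the pose commanded when the call began, along the tool's axes at that moment; what a row does not reach only later rows make up. A row lasts 1/10 s, in which the tool goes at most 50 mm and 8.59 degrees, less where a joint would pass 70% of its speed; a pose out of reach is approached as far as the arm can. A call with a gripper value outside its range is refused whole. The fingers move at their own pace and stop on an object; the grip force is fixed at half the most. Time passes only in rows, so rows that repeat a pose let the fingers close. It gives the time, the measured TCP pose, the force and the opening at its end, in the units of the state.
- bot.get_state(): the state, without advancing time (a new reading comes with each control period).
- bot.capture(name): name is "scene" or "top" or "wrist"; returns (picture, depth): 420x560x3 uint8, red, green, blue; 420x560 float32, m along the optical axis (not along the pixel's ray), 0 where there is no reading.
- bot.camera_model(name): a dict with "K" (3x3 intrinsics, pixels), "k1" (the pictures are not rectified: a ray, as slopes to the right and down, at radius r is drawn at 1 + k1 r^2 times it, then the intrinsics apply), "R" (3x3) and "t" (3): a world point X has camera coordinates R X + t. Camera axes: x right, y down, z forward; pixel columns grow to the right and rows downward; lengths in m; the calibration is good to about 2 mm. A picture is of the moment at which its call begins: read the wrist's pose just before it. camera_model takes no time and is no camera call; for the wrist camera it gives the pose at the moment of the call.
- bot.hand_in(): hands the job in, once; it reports no verdict.
The state is a dict: "time": time; "qpos": joint angles; "qd": joint speeds; "effort": joint torques, N m; "position": TCP position; "tcp_rot": TCP orientation; "ft_force": force on the tool from outside, world axes, zero at the start; "ft_torque": the same for the moment, N m; "opening": finger opening in m.
Only numpy, scipy, OpenCV 4.12 (cv2) and the standard library are available. Lean on these libraries where they do the work, as an engineer would, in place of code of your own. Each camera call takes 0.05 s, during which the arm holds its last target.

## Working session

There is one attempt and no reset: what is moved stays moved. The work goes in short steps, Python scripts to look and compute and a tool call to move; the robot and the scene stay as the last step left them, time stands still between calls to the robot, and variables do not carry over. Pictures are saved under pics/ and viewed, and the job is handed in when it is done.

Besides the shell and the picture viewer there is one more tool, called after "Request:" as name(argument=value, ...), one argument or row to a line, values as JSON. jog_arm: Moves the arm, as the interface text tells. Its arguments: {"type":"object","properties":{"linear":{"type":"array"},"delta_rot":{"type":"array"},"gripper":{"type":"array"}},"required":["linear","delta_rot","gripper"]}

```bash
ls; mkdir -p pics
python3 - <<'E'
from cell import bot
import cv2,numpy as np
print(bot.get_state())
for n in ["scene","top"]:
    im,d=bot.capture(n); cv2.imwrite(f"pics/{n}0.png",im[:,:,::-1]); np.savez(f"{n}0.npz",im=im,d=d)
    print(n,bot.camera_model(n))
E
```

```text
pics
{'time': 0.0, 'qpos': array([ 6.93792280e+01,  5.04041358e+00,  7.86253572e+01, -1.55713575e-03,
        9.64630010e+01, -5.90680218e+00]), 'qd': array([ 0.07320517, -0.03460007,  0.05767363,  0.08827544, -0.04206846,
        0.05372462]), 'effort': array([-2.54664401e-04, -3.51867950e+01, -3.13265598e+01, -2.92212571e-04,
        1.08753823e-02,  1.93795393e-05]), 'position': array([0.13966146, 0.53185589, 0.40352082]), 'tcp_rot': array([-1.79871753e+02, -1.17125593e-02,  1.65285844e+02]), 'ft_force': array([ 0.67600843, -0.02673451, -0.6549015 ]), 'ft_torque': array([-0.02245358, -0.02829779,  0.00713091]), 'opening': 0.0854234871233916}
scene {'K': array([[439.51741918,   0.        , 283.74937911],
       [  0.        , 439.51741918, 199.78384071],
       [  0.        ,   0.        ,   1.        ]]), 'k1': 0.03112343392395426, 'R': array([[-0.58668506,  0.80978374,  0.00713641],
       [ 0.64472138,  0.47239433, -0.60098081],
       [-0.49003569, -0.34798547, -0.79923159]]), 't': array([ 0.3706823 , -0.34602202,  1.54091091])}
top {'K': array([[472.82803551,   0.        , 282.25522441],
       [  0.        , 472.82803551, 209.37267808],
       [  0.        ,   0.        ,   1.        ]]), 'k1': -0.017564413731744537, 'R': array([[ 0.01716905, -0.99968674,  0.01821096],
       [-0.99704253, -0.01848253, -0.07459623],
       [ 0.07490945, -0.01687635, -0.99704752]]), 't': array([-0.03277863,  0.60440155,  1.10681142])}
```

View pics/top0.png

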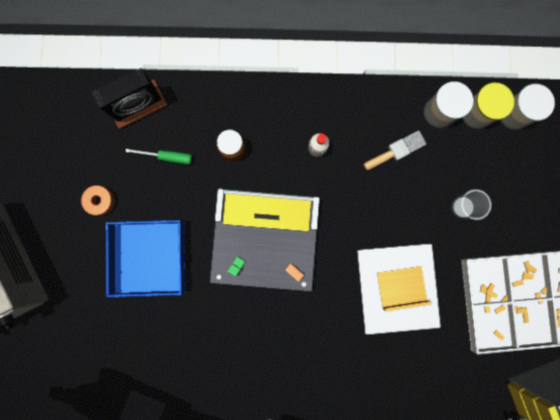

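View pics/scene0.png

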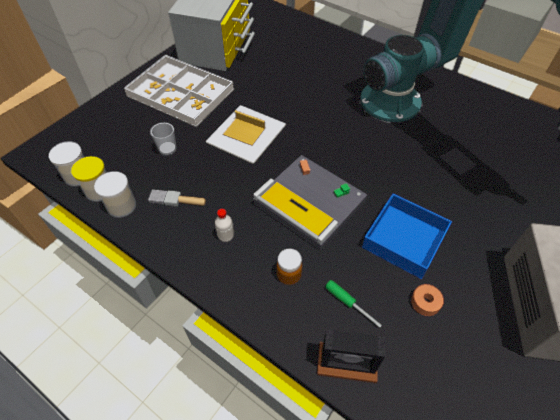

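The top view shows the jig at about (265,240), the bin on the left at (145,258) and the board on the right at (398,288). The green offcut is at (236,267), the copper offcut at (294,271) and the strip at (403,288) with its rib on the near side.

```bash
cat > h.py <<'E'
import numpy as np,cv2
from cell import bot
from scipy.spatial.transform import Rotation as Rn
def rays(cm,uv):
    K=cm["K"];uv=np.atleast_2d(np.float64(uv))
    p=cv2.undistortPoints(uv[:,None],K,np.array([cm["k1"],0,0,0.]))[:,0]
    d=np.c_[p,np.ones(len(p))]@cm["R"]
    return -cm["R"].T@cm["t"],d
def onplane(cm,uv,z):
    o,d=rays(cm,uv); z=np.broadcast_to(z,len(d)); return o+d*((z-o[2])/d[:,2])[:,None]
def proj(cm,X):
    return cv2.projectPoints(np.float64(X).reshape(-1,1,3),cv2.Rodrigues(cm["R"])[0],cm["t"],cm["K"],np.array([cm["k1"],0,0,0.]))[0][:,0]
def mask(im,lo,hi,roi=None):
    h=cv2.cvtColor(im,cv2.COLOR_RGB2HSV); m=cv2.inRange(h,np.array(lo),np.array(hi))
    if roi is not None:
        r=np.zeros_like(m); u0,v0,u1,v1=roi; r[v0:v1,u0:u1]=1; m=m*r
    return m
def big(m,k=1):
    c,_=cv2.findContours(m,cv2.RETR_EXTERNAL,cv2.CHAIN_APPROX_NONE)
    return sorted(c,key=cv2.contourArea)[::-1][:k]
def rectw(cm,cont,z):
    """contour -> world plane -> min rect (mm): centre, size, angle"""
    w=onplane(cm,cont[:,0,:],z)[:,:2]*1000
    r=cv2.minAreaRect(np.float32(w)); return np.round(r[0],1),np.round(r[1],1),round(r[2],1),np.round(cv2.boxPoints(r),1)
def pose():
    s=bot.get_state(); return np.array(s["position"])*1000,np.array(s["tcp_rot"])
E
python3 - <<'E'
from h import *
f=np.load("top0.npz");im=f["im"];d=f["d"];cm=bot.camera_model("top")
big_=lambda lo,hi,roi:big(mask(im,lo,hi,roi))[0]
for n,lo,hi,roi,z in [("yellow",(24,120,100),(34,255,255),(205,180,330,240),.045),
 ("green",(45,100,60),(85,255,255),(215,250,255,285),.05),
 ("copper",(3,80,80),(20,255,255),(275,255,315,290),.05),
 ("bin",(100,100,30),(125,255,255),(90,205,200,310),.055),
 ("board",(0,0,150),(180,60,255),(345,235,450,345),.008),
 ("strip",(12,80,60),(32,255,255),(365,255,440,325),.013)]:
    c=big_(lo,hi,roi); print(n,cv2.contourArea(c),*rectw(cm,c,z))
    u,v=c[:,0].mean(0).astype(int)
    o,dd=rays(cm,[[u,v]]); print("  depthz",(o+dd*d[v,u])[0].round(4))
# jig: posts / bed outline
for u,v in [(265,245),(250,280),(280,280),(295,271),(236,267),(390,290)]:
    o,dd=rays(cm,[[u,v]]); print(u,v,(o+dd*d[v,u])[0].round(4))
m=cv2.resize(im[180:345,200:450],None,fx=3,fy=3,interpolation=cv2.INTER_CUBIC);cv2.imwrite("pics/z0.png",m[:,:,::-1])
E
```

```text
yellow 2490.5 [596.1  15.4] [202.1  70.7] 86.3 [[554.2 -83.2]
 [624.8 -87.8]
 [638.  113.9]
 [567.4 118.5]]
  depthz [0.5962 0.0163 0.0468]
green 161.0 [469.9  83. ] [23.8 41.6] 60.2 [[445.9  83. ]
 [482.   62.3]
 [493.8  82.9]
 [457.7 103.6]]
  depthz [0.4698 0.083  0.0492]
copper 160.0 [458.4 -51.2] [43.5 21.9] 49.9 [[436.  -60.8]
 [452.7 -74.9]
 [480.7 -41.6]
 [464.  -27.6]]
  depthz [ 0.4585 -0.051   0.0538]
bin 6039.0 [485.3 291.2] [176.6 184.2] 2.5 [[393.  379.3]
 [401.1 195.4]
 [577.5 203.1]
 [569.5 387. ]]
  depthz [0.483 0.308 0.003]
board 6169.5 [ 421.  -304.9] [201.4 181.6] 5.9 [[ 311.5 -224.8]
 [ 330.1 -405.5]
 [ 530.4 -385. ]
 [ 511.9 -204.3]]
  depthz [ 0.4219 -0.3027  0.0127]
strip 1687.0 [ 421.6 -315.8] [ 93.5 115.5] 9.6 [[ 365.8 -266.7]
 [ 385.1 -380.5]
 [ 477.3 -364.9]
 [ 458.  -251. ]]
  depthz [ 0.422  -0.3126  0.0115]
265 245 [0.5193 0.0174 0.0287]
250 280 [0.4371 0.0508 0.0336]
280 280 [ 0.4382 -0.0194  0.0329]
295 271 [ 0.4605 -0.0535  0.0484]
236 267 [0.4677 0.0827 0.0533]
390 290 [ 0.4168 -0.2838  0.011 ]
```

View pics/z0.png

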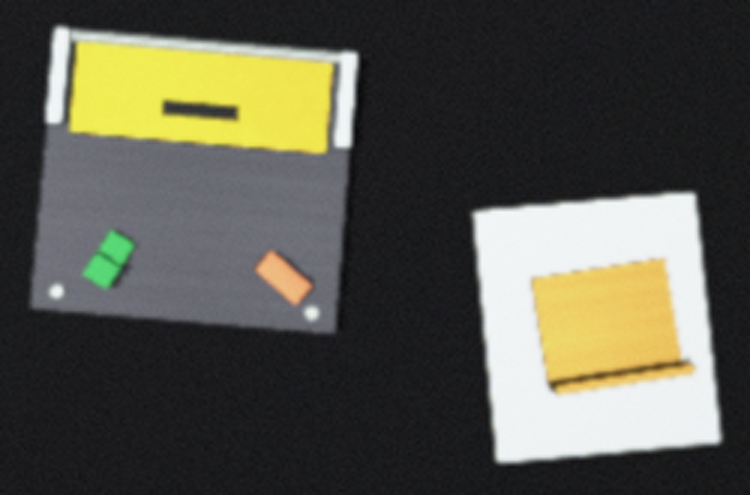

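```bash
cat >> h.py <<'E'
import json,os
def cmd():
    if not os.path.exists("cmd.json"): json.dump([[140,532,405],Rn.from_euler('xyz',[180,0,165.286],degrees=True).as_quat().tolist()],open("cmd.json","w"))
    p,q=json.load(open("cmd.json")); return np.array(p),Rn.from_quat(q)
def upd(lin,rot):
    p,R=cmd(); p=p+R.apply(lin); R=R*Rn.from_rotvec(rot,degrees=True); json.dump([p.tolist(),R.as_quat().tolist()],open("cmd.json","w"))
    s=bot.get_state()
    print("cmd",p.round(1),R.as_euler('xyz',degrees=True).round(2),"meas",(s["position"]*1000).round(1),s["tcp_rot"].round(2),"t",round(s["time"],2),"F",s["ft_force"].round(1),"op",round(s["opening"]*1000,1))
def to(*targets):
    """targets (x,y,z,yaw) mm/deg tool down -> deltas from commanded pose now"""
    p,R=cmd()
    for x,y,z,a in targets:
        T=Rn.from_euler('xyz',[180,0,a],degrees=True)
        print((x,y,z,a),"lin",R.inv().apply(np.array([x,y,z])-p).round(1),"rot",(R.inv()*T).as_rotvec(degrees=True).round(1))
E
python3 - <<'E'
from h import *
p,R=cmd(); cm=bot.camera_model("wrist"); s=bot.get_state()
Rm=Rn.from_euler('xyz',s["tcp_rot"],degrees=True)
c=-cm["R"].T@cm["t"]
print("cam in tool",Rm.inv().apply(c-s["position"])*1000, (cm["R"]@Rm.as_matrix()).round(3), cm["K"][0,0])
to((458,-51,330,50),(420,0,400,90),(440,15,400,90))
E
```

```text
cam in tool [69.74904135 -0.64295246 30.1666338 ] [[ 0.     1.     0.001]
 [-0.961  0.    -0.276]
 [-0.276 -0.001  0.961]] 359.32987283848905
(458, -51, 330, 50) lin [-455.7 -483.1   75. ] rot [  0.   -0.  115.3]
(420, 0, 400, 90) lin [-405.9 -443.4    5. ] rot [ 0.  -0.  75.3]
(440, 15, 400, 90) lin [-421.5 -423.8    5. ] rot [ 0.  -0.  75.3]
```

Run:
```python
from h import *
to((480,25,400,90))
```

```text
(480, 25, 400, 90) lin [-457.6 -404.     5. ] rot [ 0.  -0.  75.3]
```

Request:
jog_arm(
  linear=[
    [-458, -404, 5],
    [-458, -404, 5],
    [-458, -404, 5],
    [-458, -404, 5],
    [-458, -404, 5],
    [-458, -404, 5],
    [-458, -404, 5],
    [-458, -404, 5],
    [-458, -404, 5],
    [-458, -404, 5],
    [-458, -404, 5],
    [-458, -404, 5],
    [-458, -404, 5],
    [-458, -404, 5],
    [-458, -404, 5],
    [-458, -404, 5],
  ],
  delta_rot=[
    [0, 0, 75.3],
    [0, 0, 75.3],
    [0, 0, 75.3],
    [0, 0, 75.3],
    [0, 0, 75.3],
    [0, 0, 75.3],
    [0, 0, 75.3],
    [0, 0, 75.3],
    [0, 0, 75.3],
    [0, 0, 75.3],
    [0, 0, 75.3],
    [0, 0, 75.3],
    [0, 0, 75.3],
    [0, 0, 75.3],
    [0, 0, 75.3],
    [0, 0, 75.3],
  ],
  gripper=[0.3, 0.3, 0.3, 0.3, 0.3, 0.3, 0.3, 0.3, 0.3, 0.3, 0.3, 0.3, 0.3, 0.3, 0.3, 0.3],
)

```text
time: 1.7
position: [0.4794, 0.0262, 0.3998]
tcp_rot: [-180.0, -0.0, 90.1]
ft_force: [0.1, -0.7, -0.1]
opening: 0.0599
```

```bash
cat > look.py <<'E'
from h import *
import sys
n=sys.argv[1]
cm=bot.camera_model("wrist"); im,d=bot.capture("wrist")
cv2.imwrite(f"pics/{n}.png",im[:,:,::-1]); np.savez(n+".npz",im=im,d=d,**{k:cm[k] for k in cm})
E
python3 - <<'E'
from h import *
upd([-458,-404,5],[0,0,75.3])
E
python3 look.py w1
```

```text
cmd [480.4  24.9 400. ] [180.     0.    89.99] meas [479.4  26.2 399.8] [-1.7999e+02 -4.0000e-02  9.0110e+01] t 1.7 F [ 0.1 -0.7 -0.1] op 59.9
```

View pics/w1.png

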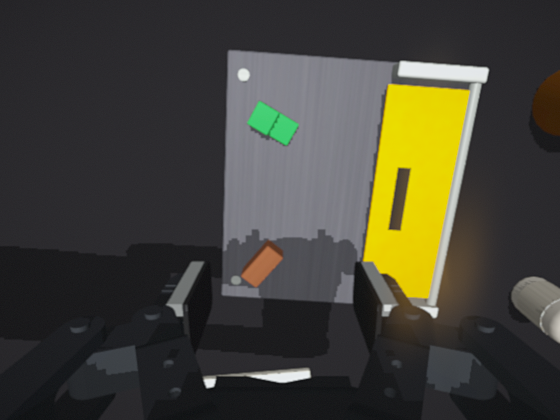

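The wrist view shows the green offcut at (273,124), the copper one at (263,265), and the plate's lip from (388,87) to (363,262).

Run:
```python
from h import *
f=np.load("w1.npz");im=f["im"];cm={k:f[k] for k in("K","k1","R","t")};cm["k1"]=float(cm["k1"])
h=cv2.cvtColor(im,cv2.COLOR_RGB2HSV)
print("copper V",[h[v,u].tolist() for u,v in [(262,266),(272,246),(250,262)]],"green",[h[v,u].tolist() for u,v in [(262,118),(285,130),(265,133)]])
for n,lo,hi,roi,z in [("green",(45,100,60),(85,255,255),(235,90,310,155),.048),
 ("copper",(3,80,110),(20,255,255),(230,230,300,295),.05),("copperall",(3,80,40),(20,255,255),(230,230,300,295),.05),
 ("yellow",(20,120,100),(34,255,255),(350,70,480,310),.045)]:
    c=big(mask(im,lo,hi,roi))[0]; print(n,cv2.contourArea(c),*rectw(cm,c,z))
# lip edge: per row leftmost yellow
m=mask(im,(20,120,100),(34,255,255),(350,70,480,310))
pts=[]
for v in range(95,250,5):
    u=np.where(m[v])[0]; pts.append([u.min()-.5,v])
w=onplane(cm,pts,.045)*1000
a=np.polyfit(w[:,1],w[:,0],1); print("lip line x=a*y+b",a,"yaw",np.degrees(np.arctan(-a[0])),"resid",np.std(w[:,0]-np.polyval(a,w[:,1])))
for v in (130,180): 
    u=np.where(m[v])[0]; print(onplane(cm,[[u.min(),v],[u.max(),v]],.045)*1000)
```

```text
copper V [[11, 148, 174], [10, 151, 91], [10, 159, 90]] green [[70, 170, 207], [71, 176, 207], [70, 183, 198]]
green 1159.5 [471.   82.9] [22.9 40.3] 60.0 [[447.8  83.1]
 [482.7  63. ]
 [494.1  82.8]
 [459.2 102.9]]
copper 813.5 [459.5 -51.4] [42.7 20.7] 50.0 [[437.9 -61.1]
 [453.7 -74.4]
 [481.2 -41.7]
 [465.3 -28.4]]
copperall 1014.5 [459.9 -48.7] [47.4 23.6] 49.9 [[435.6 -59.2]
 [453.7 -74.4]
 [484.2 -38.2]
 [466.1 -22.9]]
yellow 14983.5 [597.9  14.3] [201.   71.8] 86.2 [[555.4 -83.6]
 [627.  -88.4]
 [640.4 112.2]
 [568.8 117. ]]
lip line x=a*y+b [6.62746922e-02 5.61013357e+02] yaw -3.7917151455312585 resid 0.2639250728316097
[[566.70421747  77.72668215  45.        ]
 [637.56526286  77.96285209  45.        ]]
[[563.7445573   32.9051938   45.        ]
 [634.56026512  33.08177192  45.        ]]
```

Run:
```python
from h import *
to((459.5,-51.4,260,50),(459.5,-51.4,206,50))
```

```text
(459.5, -51.4, 260, 50) lin [-76.3 -20.8 140. ] rot [-0. -0. 40.]
(459.5, -51.4, 206, 50) lin [-76.3 -20.8 194. ] rot [-0. -0. 40.]
```

Request:
jog_arm(
  linear=[
    [-76.3, -20.8, 140],
    [-76.3, -20.8, 140],
    [-76.3, -20.8, 140],
    [-76.3, -20.8, 140],
    [-76.3, -20.8, 140],
    [-76.3, -20.8, 165],
    [-76.3, -20.8, 185],
    [-76.3, -20.8, 194],
    [-76.3, -20.8, 194],
    [-76.3, -20.8, 194],
    [-76.3, -20.8, 194],
    [-76.3, -20.8, 194],
    [-76.3, -20.8, 194],
    [-76.3, -20.8, 194],
    [-76.3, -20.8, 194],
  ],
  delta_rot=[
    [0, 0, 40],
    [0, 0, 40],
    [0, 0, 40],
    [0, 0, 40],
    [0, 0, 40],
    [0, 0, 40],
    [0, 0, 40],
    [0, 0, 40],
    [0, 0, 40],
    [0, 0, 40],
    [0, 0, 40],
    [0, 0, 40],
    [0, 0, 40],
    [0, 0, 40],
    [0, 0, 40],
  ],
  gripper=[0.3, 0.3, 0.3, 0.3, 0.3, 0.3, 0.3, 0.3, 0.3, 1, 1, 1, 1, 1, 1],
)

```text
time: 3.25
position: [0.4599, -0.0515, 0.2072]
tcp_rot: [179.9, -0.1, 50.0]
ft_force: [-1.0, 0.5, 5.2]
opening: 0.0185
```

Run:
```python
from h import *
upd([-76.3,-20.8,194],[0,0,40])
p,R=cmd()
to((459.5,-51.4,300,50),(455,298,300,90),(455,298,208,90))
```

```text
cmd [459.5 -51.4 206. ] [180.     0.    49.99] meas [459.9 -51.5 207.2] [ 1.7986e+02 -9.0000e-02  4.9980e+01] t 3.25 F [-1.   0.5  5.2] op 18.5
(459.5, -51.4, 300, 50) lin [ -0.  -0. -94.] rot [-0. -0. -0.]
(455, 298, 300, 90) lin [ 264.7 -228.1  -94. ] rot [ -0.  -0. -40.]
(455, 298, 208, 90) lin [ 264.7 -228.1   -2. ] rot [ -0.  -0. -40.]
```

Request:
jog_arm(
  linear=[
    [0, 0, -50],
    [0, 0, -94],
    [265, -228, -94],
    [265, -228, -94],
    [265, -228, -94],
    [265, -228, -94],
    [265, -228, -94],
    [265, -228, -94],
    [265, -228, -94],
    [265, -228, -94],
    [265, -228, -50],
    [265, -228, -10],
    [265, -228, 14],
    [265, -228, 14],
    [265, -228, 14],
    [265, -228, 14],
    [265, -228, 14],
    [265, -228, 14],
    [265, -228, 14],
  ],
  delta_rot=[
    [0, 0, 0],
    [0, 0, 0],
    [0, 0, -40],
    [0, 0, -40],
    [0, 0, -40],
    [0, 0, -40],
    [0, 0, -40],
    [0, 0, -40],
    [0, 0, -40],
    [0, 0, -40],
    [0, 0, -40],
    [0, 0, -40],
    [0, 0, -40],
    [0, 0, -40],
    [0, 0, -40],
    [0, 0, -40],
    [0, 0, -40],
    [0, 0, -40],
    [0, 0, -40],
  ],
  gripper=[1, 1, 1, 1, 1, 1, 1, 1, 1, 1, 1, 1, 1, 1, 0.3, 0.3, 0.3, 0.3, 0.3],
)

```text
time: 5.15
position: [0.4553, 0.2983, 0.1929]
tcp_rot: [179.9, -0.1, 90.0]
ft_force: [-0.5, -0.1, -0.6]
opening: 0.0597
```

```bash
python3 - <<'E'
from h import *
upd([265,-228,14],[0,0,-40])
to((455,298,300,90),(471,83,300,150),(471,83,207,150))
E
python3 look.py w2
```

```text
cmd [455.3 298.2 192. ] [180.     0.    89.99] meas [455.3 298.3 192.9] [ 1.7989e+02 -6.0000e-02  8.9980e+01] t 5.15 F [-0.5 -0.1 -0.6] op 59.7
(455, 298, 300, 90) lin [  -0.2   -0.3 -108. ] rot [-0. -0. -0.]
(471, 83, 300, 150) lin [-215.2   15.7 -108. ] rot [ -0.  -0. -60.]
(471, 83, 207, 150) lin [-215.2   15.7  -15. ] rot [ -0.  -0. -60.]
```

View pics/w2.png

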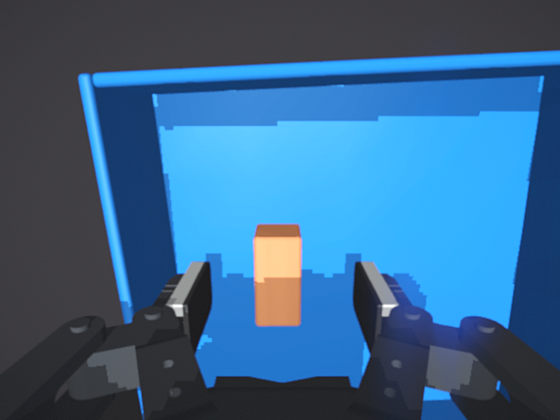

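The copper bar lies released on the bin floor at (278,280). Next is the green offcut.

Request:
jog_arm(
  linear=[
    [0, 0, -50],
    [0, 0, -108],
    [-215, 15.7, -108],
    [-215, 15.7, -108],
    [-215, 15.7, -108],
    [-215, 15.7, -108],
    [-215, 15.7, -108],
    [-215, 15.7, -108],
    [-215, 15.7, -108],
    [-215, 15.7, -60],
    [-215, 15.7, -30],
    [-215, 15.7, -15],
    [-215, 15.7, -15],
    [-215, 15.7, -15],
    [-215, 15.7, -15],
    [-215, 15.7, -15],
    [-215, 15.7, -15],
    [-215, 15.7, -15],
    [-215, 15.7, -15],
  ],
  delta_rot=[
    [0, 0, 0],
    [0, 0, 0],
    [0, 0, -60],
    [0, 0, -60],
    [0, 0, -60],
    [0, 0, -60],
    [0, 0, -60],
    [0, 0, -60],
    [0, 0, -60],
    [0, 0, -60],
    [0, 0, -60],
    [0, 0, -60],
    [0, 0, -60],
    [0, 0, -60],
    [0, 0, -60],
    [0, 0, -60],
    [0, 0, -60],
    [0, 0, -60],
    [0, 0, -60],
  ],
  gripper=[0.3, 0.3, 0.3, 0.3, 0.3, 0.3, 0.3, 0.3, 0.3, 0.3, 0.3, 0.3, 0.3, 1, 1, 1, 1, 1, 1],
)

```text
time: 7.1
position: [0.4716, 0.0832, 0.2087]
tcp_rot: [179.9, 0.2, 150.0]
ft_force: [0.8, -0.4, 6.7]
opening: 0.0204
```

Run:
```python
from h import *
upd([-215,15.7,-15],[0,0,-60])
to((471,83,300,150),(515,295,300,180),(515,295,192,180))
```

```text
cmd [471.   83.2 207. ] [180.     0.   149.99] meas [471.6  83.2 208.7] [179.87   0.19 149.99] t 7.1 F [ 0.8 -0.4  6.7] op 20.4
(471, 83, 300, 150) lin [ -0.1  -0.1 -93. ] rot [-0. -0. -0.]
(515, 295, 300, 180) lin [ 67.8 205.4 -93. ] rot [  0.   0. -30.]
(515, 295, 192, 180) lin [ 67.8 205.4  15. ] rot [  0.   0. -30.]
```

Request:
jog_arm(
  linear=[
    [0, 0, -50],
    [0, 0, -93],
    [68, 205, -93],
    [68, 205, -93],
    [68, 205, -93],
    [68, 205, -93],
    [68, 205, -93],
    [68, 205, -93],
    [68, 205, -50],
    [68, 205, -10],
    [68, 205, 15],
    [68, 205, 15],
    [68, 205, 15],
    [68, 205, 15],
    [68, 205, 15],
    [68, 205, 15],
    [68, 205, 15],
  ],
  delta_rot=[
    [0, 0, 0],
    [0, 0, 0],
    [0, 0, -30],
    [0, 0, -30],
    [0, 0, -30],
    [0, 0, -30],
    [0, 0, -30],
    [0, 0, -30],
    [0, 0, -30],
    [0, 0, -30],
    [0, 0, -30],
    [0, 0, -30],
    [0, 0, -30],
    [0, 0, -30],
    [0, 0, -30],
    [0, 0, -30],
    [0, 0, -30],
  ],
  gripper=[1, 1, 1, 1, 1, 1, 1, 1, 1, 1, 1, 1, 0.3, 0.3, 0.3, 0.3, 0.3],
)

```text
time: 8.8
position: [0.5146, 0.2948, 0.1929]
tcp_rot: [180.0, 0.1, 180.0]
ft_force: [0.3, 0.4, 0.3]
opening: 0.0595
```

```bash
python3 - <<'E'
from h import *
upd([68,205,15],[0,0,-30])
to((515,295,330,180),(390,-330,400,100))
E
python3 look.py w3
```

```text
cmd [514.6 294.7 192. ] [180.     0.   179.99] meas [514.6 294.8 192.9] [1.7995e+02 1.1000e-01 1.7999e+02] t 8.8 F [0.3 0.4 0.3] op 59.5
(515, 295, 330, 180) lin [  -0.4    0.3 -138. ] rot [-0.  0. -0.]
(390, -330, 400, 100) lin [ 124.5 -624.7 -208. ] rot [ 0. -0. 80.]
```

View pics/w3.png

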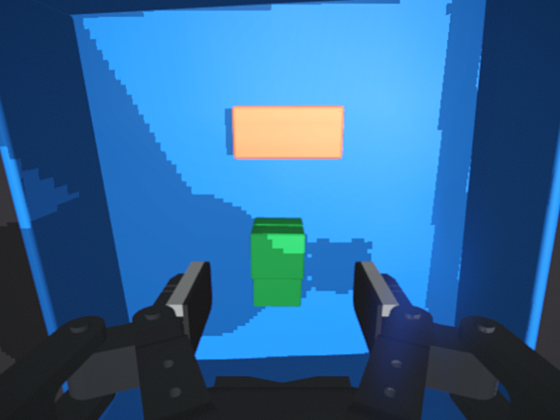

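Both offcuts lie free in the bin, copper at (288,132) and green at (278,260). I'll move to the strip.

Request:
jog_arm(
  linear=[
    [0, 0, -50],
    [0, 0, -100],
    [0, 0, -138],
    [124, -625, -208],
    [124, -625, -208],
    [124, -625, -208],
    [124, -625, -208],
    [124, -625, -208],
    [124, -625, -208],
    [124, -625, -208],
    [124, -625, -208],
    [124, -625, -208],
    [124, -625, -208],
    [124, -625, -208],
    [124, -625, -208],
    [124, -625, -208],
    [124, -625, -208],
    [124, -625, -208],
    [124, -625, -208],
    [124, -625, -208],
  ],
  delta_rot=[
    [0, 0, 0],
    [0, 0, 0],
    [0, 0, 0],
    [0, 0, 80],
    [0, 0, 80],
    [0, 0, 80],
    [0, 0, 80],
    [0, 0, 80],
    [0, 0, 80],
    [0, 0, 80],
    [0, 0, 80],
    [0, 0, 80],
    [0, 0, 80],
    [0, 0, 80],
    [0, 0, 80],
    [0, 0, 80],
    [0, 0, 80],
    [0, 0, 80],
    [0, 0, 80],
    [0, 0, 80],
  ],
  gripper=[0.3, 0.3, 0.3, 0.3, 0.3, 0.3, 0.3, 0.3, 0.3, 0.3, 0.3, 0.3, 0.3, 0.3, 0.3, 0.3, 0.3, 0.3, 0.3, 0.3],
)

```text
time: 10.85
position: [0.3906, -0.3289, 0.3997]
tcp_rot: [180.0, -0.0, 100.1]
ft_force: [-0.9, -0.4, 0.0]
opening: 0.0601
```

```bash
python3 - <<'E'
from h import *
upd([124,-625,-208],[0,0,80])
E
python3 look.py w4
```

```text
cmd [ 390.5 -330.3  400. ] [180.     0.    99.99] meas [ 390.6 -328.9  399.7] [ 1.7999e+02 -2.0000e-02  1.0011e+02] t 10.85 F [-0.9 -0.4  0. ] op 60.1
```

View pics/w4.png

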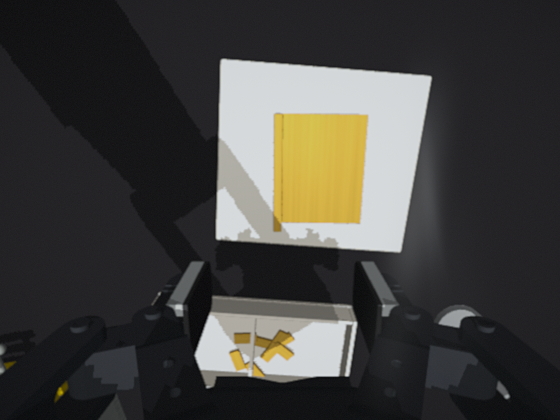

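The strip's rib runs from (278,113) to (278,231), and its thin edge from (368,115) to (361,223).

Run:
```python
from h import *
f=np.load("w4.npz");im=f["im"];cm={k:f[k] for k in("K","k1","R","t")};cm["k1"]=float(cm["k1"])
m=mask(im,(12,100,60),(34,255,255),(255,95,390,250))
cv2.imwrite("pics/w4z.png",cv2.resize(im[100:245,250:390],None,fx=4,fy=4,interpolation=cv2.INTER_CUBIC)[:,:,::-1])
R=[];L=[]
for v in range(122,218,4):
    u=np.where(m[v])[0]; L.append([u.min()-.5,v]); R.append([u.max()+.5,v])
def fit(p,z,n):
    w=onplane(cm,p,z)*1000; a=np.polyfit(w[:,1],w[:,0],1)
    print(n,a,"yaw",np.degrees(np.arctan(-a[0])).round(2),np.std(w[:,0]-np.polyval(a,w[:,1])).round(2),w[[0,-1]].round(1).tolist())
fit(R,.013,"thin");fit(L,.043,"rib outer top")
c=big(m)[0]; print(cv2.approxPolyDP(c,3,True)[:,0].tolist())
h=cv2.cvtColor(im,cv2.COLOR_RGB2HSV)
for v in (150,180): print(h[v,268:292].tolist())
print("rib ends top",onplane(cm,[[274,113],[283,113.5],[273,231.5],[281,231.5]],.043)*1000)
print("thin corners top",onplane(cm,[[368,114.5],[361,223]],.013)*1000)
```

```text
thin [-1.68490485e-01  4.17201977e+02] yaw 9.56 0.29 [[460.8, -258.6, 13.0], [475.7, -349.8, 13.0]]
rib outer top [-1.64201977e-01  3.28575964e+02] yaw 9.32 0.28 [[373.8, -273.1, 43.0], [387.3, -356.6, 43.0]]
[[275, 114], [274, 230], [280, 230], [281, 221], [359, 222], [367, 116]]
[[96, 6, 219], [100, 7, 219], [100, 7, 219], [103, 8, 221], [105, 9, 220], [15, 15, 203], [21, 110, 202], [24, 175, 213], [24, 168, 216], [24, 167, 215], [24, 167, 215], [23, 168, 216], [23, 169, 213], [23, 171, 204], [23, 169, 204], [24, 166, 213], [24, 165, 216], [24, 166, 215], [24, 165, 215], [24, 165, 215], [24, 164, 215], [24, 165, 215], [24, 164, 215], [25, 164, 215]]
[[100, 7, 220], [96, 6, 219], [100, 7, 220], [101, 9, 221], [103, 8, 215], [16, 24, 201], [21, 123, 205], [23, 179, 214], [23, 171, 216], [23, 169, 216], [23, 171, 215], [23, 172, 215], [22, 172, 212], [22, 175, 192], [22, 174, 190], [22, 173, 211], [23, 172, 216], [23, 170, 216], [23, 169, 216], [23, 170, 215], [23, 171, 215], [23, 168, 215], [23, 167, 215], [23, 169, 216]]
rib ends top [[ 372.11444909 -265.57226471   43.        ]
 [ 379.95715889 -264.60341956   43.        ]
 [ 389.79080903 -373.95759733   43.        ]
 [ 397.35599715 -372.60945417   43.        ]]
thin corners top [[ 460.50835464 -251.51043065   13.        ]
 [ 479.55383609 -359.0424031    13.        ]]
```

View pics/w4z.png

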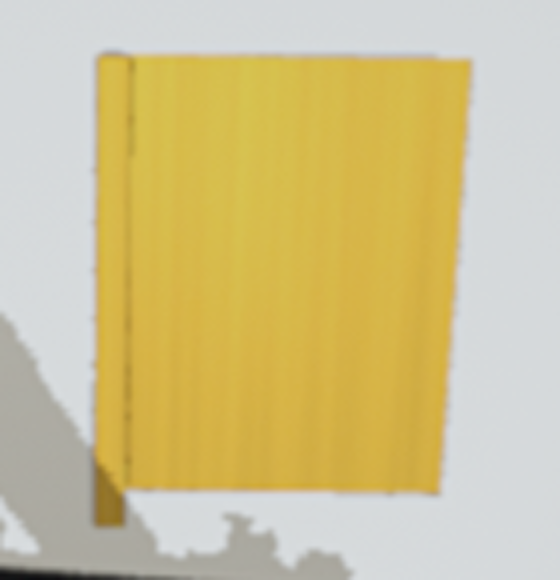

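Run:
```python
from h import *
to((384.8,-319.2,250,99.4),(384.8,-319.2,192,99.4))
```

```text
(384.8, -319.2, 250, 99.4) lin [ 11.9  -3.7 150. ] rot [-0.  -0.   0.6]
(384.8, -319.2, 192, 99.4) lin [ 11.9  -3.7 208. ] rot [-0.  -0.   0.6]
```

Request:
jog_arm(
  linear=[
    [12, -3.7, 50],
    [12, -3.7, 100],
    [12, -3.7, 150],
    [12, -3.7, 180],
    [12, -3.7, 200],
    [12, -3.7, 208],
    [12, -3.7, 208],
    [12, -3.7, 208],
    [12, -3.7, 208],
    [12, -3.7, 208],
    [12, -3.7, 208],
    [12, -3.7, 208],
    [12, -3.7, 208],
    [12, -3.7, 208],
    [12, -3.7, 208],
    [12, -3.7, 208],
  ],
  delta_rot=[
    [0, 0, 0.6],
    [0, 0, 0.6],
    [0, 0, 0.6],
    [0, 0, 0.6],
    [0, 0, 0.6],
    [0, 0, 0.6],
    [0, 0, 0.6],
    [0, 0, 0.6],
    [0, 0, 0.6],
    [0, 0, 0.6],
    [0, 0, 0.6],
    [0, 0, 0.6],
    [0, 0, 0.6],
    [0, 0, 0.6],
    [0, 0, 0.6],
    [0, 0, 0.6],
  ],
  gripper=[0.3, 0.3, 0.3, 0.3, 0.3, 0.3, 0.3, 0.3, 0.6, 0.8, 1, 1, 1, 1, 1, 1],
)

```text
time: 12.5
position: [0.3847, -0.3194, 0.1925]
tcp_rot: [180.0, 0.1, 99.4]
ft_force: [-1.9, -0.2, 4.4]
opening: 0.0066
```

```bash
python3 - <<'E'
from h import *
upd([12,-3.7,208],[0,0,0.6])
to((384.8,-319.2,280,99.4),(440,24.1,280,86.2))
E
python3 look.py w5
```

```text
cmd [ 384.7 -319.1  192. ] [180.     0.    99.39] meas [ 384.7 -319.4  192.5] [1.7996e+02 6.0000e-02 9.9390e+01] t 12.5 F [-1.9 -0.2  4.4] op 6.6
(384.8, -319.2, 280, 99.4) lin [ -0.1   0.  -88. ] rot [-0. -0. -0.]
(440, 24.1, 280, 86.2) lin [329.6 110.5 -88. ] rot [-0.  -0.  13.2]
```

View pics/w5.png

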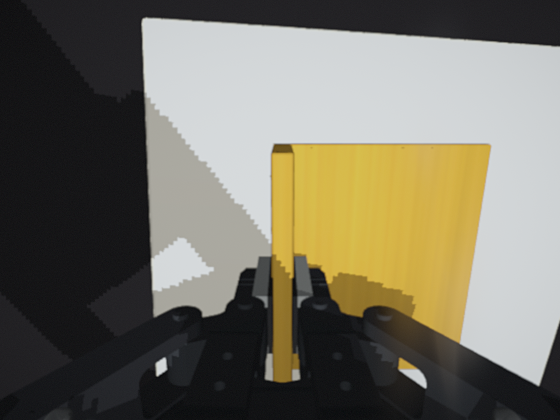

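The pads hold the rib squarely at (283,265). I'll lift and carry it to the jig.

Request:
jog_arm(
  linear=[
    [0, 0, -15],
    [0, 0, -40],
    [0, 0, -88],
    [80, 27, -88],
    [125, 42, -88],
    [170, 57, -88],
    [215, 72, -88],
    [260, 87, -88],
    [300, 100, -88],
    [329, 110.5, -88],
    [329, 110.5, -88],
    [329, 110.5, -88],
    [329, 110.5, -88],
  ],
  delta_rot=[
    [0, 0, 0],
    [0, 0, 0],
    [0, 0, 0],
    [0, 0, 3],
    [0, 0, 5],
    [0, 0, 7],
    [0, 0, 9],
    [0, 0, 11],
    [0, 0, 13.2],
    [0, 0, 13.2],
    [0, 0, 13.2],
    [0, 0, 13.2],
    [0, 0, 13.2],
  ],
  gripper=[1, 1, 1, 1, 1, 1, 1, 1, 1, 1, 1, 1, 1],
)

```text
time: 13.85
position: [0.4395, 0.0229, 0.2789]
tcp_rot: [-179.9, 0.0, 86.2]
ft_force: [0.0, -1.0, -1.8]
opening: 0.007
```

```bash
python3 - <<'E'
from h import *
upd([329,110.5,-88],[0,0,13.2])
im,d=bot.capture("top"); cv2.imwrite("pics/top1.png",cv2.resize(im[160:330,80:330],None,fx=3,fy=3)[:,:,::-1]); np.savez("top1.npz",im=im,d=d)
E
python3 look.py w6
```

```text
cmd [440.1  23.5 280. ] [180.     0.    86.19] meas [439.5  22.9 278.9] [-1.799e+02  3.000e-02  8.615e+01] t 13.85 F [ 0.  -1.  -1.8] op 7.0
```

View pics/w6.png

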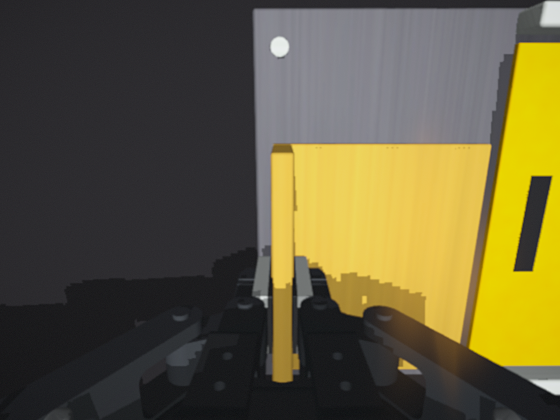

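View pics/top1.png

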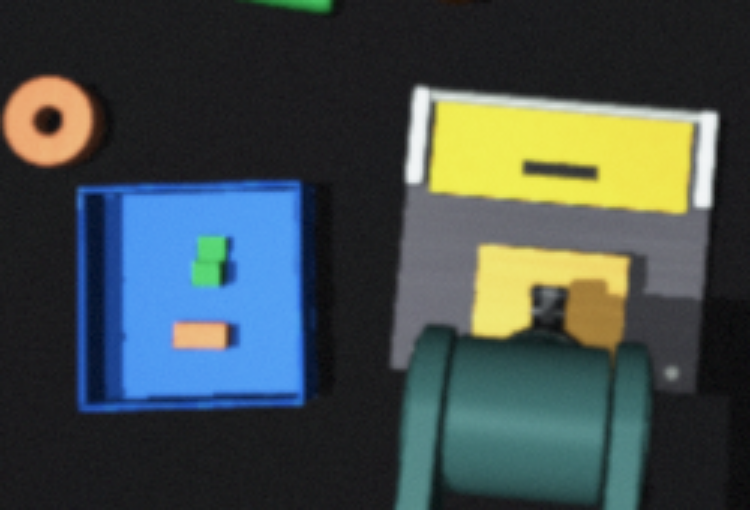

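Top view: both offcuts are in the bin, at about (210,260) and (200,335) in the crop. The wrist view matches the grasp view, so the strip hasn't slipped. I'll lower it in front of the lip.

Run:
```python
from h import *
to((451.3,24.1,230,86.2),(451.3,24.1,216,86.2),(451.3,24.1,214.5,86.2))
```

```text
(451.3, 24.1, 230, 86.2) lin [ 1.3 11.1 50. ] rot [-0. -0. -0.]
(451.3, 24.1, 216, 86.2) lin [ 1.3 11.1 64. ] rot [-0. -0. -0.]
(451.3, 24.1, 214.5, 86.2) lin [ 1.3 11.1 65.5] rot [-0. -0. -0.]
```

Request:
jog_arm(
  linear=[
    [1.3, 11, 30],
    [1.3, 11, 50],
    [1.3, 11, 57],
    [1.3, 11, 61],
    [1.3, 11, 63],
    [1.3, 11, 64.5],
    [1.3, 11, 65.5],
    [1.3, 11, 65.5],
    [1.3, 11, 65.5],
  ],
  delta_rot=[
    [0, 0, 0],
    [0, 0, 0],
    [0, 0, 0],
    [0, 0, 0],
    [0, 0, 0],
    [0, 0, 0],
    [0, 0, 0],
    [0, 0, 0],
    [0, 0, 0],
  ],
  gripper=[1, 1, 1, 1, 1, 1, 1, 1, 1],
)

```text
time: 14.85
position: [0.451, 0.0241, 0.2147]
tcp_rot: [179.9, -0.0, 86.2]
ft_force: [-0.2, 1.2, -1.4]
opening: 0.0064
```

```bash
python3 - <<'E'
from h import *
upd([1.3,11,65.5],[0,0,0])
E
python3 look.py w7
```

```text
cmd [451.2  24.1 214.5] [180.     0.    86.19] meas [451.   24.1 214.7] [179.94  -0.    86.2 ] t 14.85 F [-0.2  1.2 -1.4] op 6.4
```

View pics/w7.png

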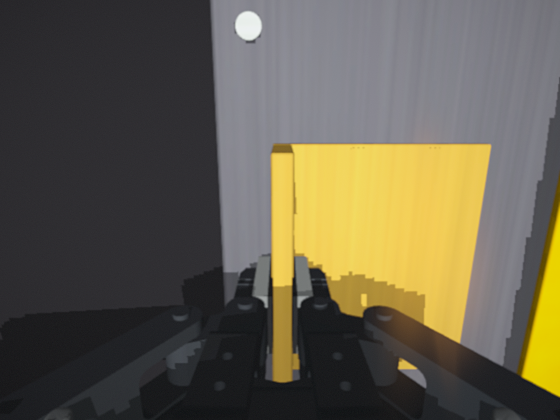

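The strip is just above the bed, with its thin edge at u≈490 to 465 and the lip visible at the lower right from (560,180) to (523,380). I'll check the gap.

Run:
```python
from h import *
f=np.load("w7.npz");im=f["im"];cm={k:f[k] for k in("K","k1","R","t")};cm["k1"]=float(cm["k1"])
h=cv2.cvtColor(im,cv2.COLOR_RGB2HSV)
print(h[300,455:560:6].tolist())
m=mask(im,(15,120,120),(34,255,255))
A=[];B=[]
for v in range(155,270,5):
    u=np.where(m[v,300:505])[0]+300; A.append([u.max()+.5,v])
for v in range(225,365,5):
    u=np.where(m[v,500:])[0]+500; B.append([u.min()-.5,v])
for p,z in((A,.035),(B,.045)):
    w=onplane(cm,p,z)*1000;a=np.polyfit(w[:,1],w[:,0],1);print(a,np.degrees(np.arctan(-a[0])),np.polyval(a,20),np.std(w[:,0]-np.polyval(a,w[:,1])))
to((496.2,21.2,214,86.2),(496.2,21.2,211,86.2))
```

```text
[[22, 163, 232], [23, 160, 231], [13, 62, 165], [4, 27, 143], [0, 18, 142], [175, 12, 133], [150, 8, 129], [129, 14, 131], [124, 13, 136], [124, 16, 130], [128, 12, 88], [114, 15, 83], [110, 19, 81], [22, 211, 93], [25, 255, 206], [27, 255, 234], [27, 255, 233], [27, 255, 233]]
[6.70761445e-02 5.35829223e+02] -3.8374317393165627 537.1707461392006 0.12188561505602959
[6.71693313e-02 5.61304351e+02] -3.842747002603639 562.6477374943479 0.12663692466504978
(496.2, 21.2, 214, 86.2) lin [ 0.1 45.1  0.5] rot [-0. -0. -0.]
(496.2, 21.2, 211, 86.2) lin [ 0.1 45.1  3.5] rot [-0. -0. -0.]
```

The gap is 25.4 mm and the edges are parallel to within 0.01°. I'll slide 46 mm.

Request:
jog_arm(
  linear=[
    [0, 5, 0],
    [0, 10, 0],
    [0, 14, 0],
    [0, 18, 0],
    [0, 22, 0],
    [0, 26, 0],
    [0, 30, 0.2],
    [0, 34, 0.4],
    [0, 38, 0.5],
    [0, 42, 0.5],
    [0, 46, 0.5],
    [0, 46, 0.5],
    [0, 46, 1.5],
    [0, 46, 2.5],
    [0, 46, 2.5],
    [0, 46, 2.5],
  ],
  delta_rot=[
    [0, 0, 0],
    [0, 0, 0],
    [0, 0, 0],
    [0, 0, 0],
    [0, 0, 0],
    [0, 0, 0],
    [0, 0, 0],
    [0, 0, 0],
    [0, 0, 0],
    [0, 0, 0],
    [0, 0, 0],
    [0, 0, 0],
    [0, 0, 0],
    [0, 0, 0],
    [0, 0, 0],
    [0, 0, 0],
  ],
  gripper=[1, 1, 1, 1, 1, 1, 1, 1, 1, 1, 1, 1, 1, 1, 1, 1],
)

```text
time: 16.5
position: [0.4974, 0.021, 0.2145]
tcp_rot: [179.8, 0.0, 86.2]
ft_force: [-5.5, 0.2, 13.8]
opening: 0.007
```

```bash
python3 - <<'E'
from h import *
upd([0,46,2.5],[0,0,0])
E
python3 look.py w8
```

```text
cmd [497.1  21.  212. ] [180.     0.    86.19] meas [497.4  21.  214.5] [179.85   0.    86.19] t 16.5 F [-5.5  0.2 13.8] op 7.0
```

View pics/w8.png

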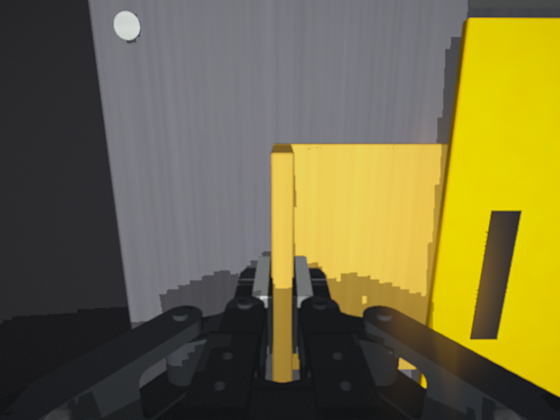

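The strip now goes under the lip, whose edge runs from (465,20) to (430,330). I'll ease the push slightly, let it settle, and check the heights.

Request:
jog_arm(
  linear=[
    [0, 0, -0.5],
    [0, 0, -0.5],
    [0, 0, -0.5],
    [0, 0, -0.5],
    [0, 0, -0.5],
    [0, 0, -0.5],
  ],
  delta_rot=[
    [0, 0, 0],
    [0, 0, 0],
    [0, 0, 0],
    [0, 0, 0],
    [0, 0, 0],
    [0, 0, 0],
  ],
  gripper=[1, 1, 1, 1, 1, 1],
)

```text
time: 17.15
position: [0.4974, 0.021, 0.2145]
tcp_rot: [179.8, -0.0, 86.2]
ft_force: [-4.5, 0.0, 12.7]
opening: 0.0066
```

```bash
python3 look.py w9
python3 - <<'E'
from h import *
upd([0,0,-0.5],[0,0,0])
f=np.load("w9.npz");im=f["im"];d=f["d"];cm={k:f[k] for k in("K","k1","R","t")};cm["k1"]=float(cm["k1"])
def z(box):
    u0,u1,v0,v1=box; uu,vv=np.meshgrid(np.arange(u0,u1),np.arange(v0,v1)); uv=np.c_[uu.ravel(),vv.ravel()]
    o,r=rays(cm,uv); dd=d[vv.ravel(),uu.ravel()]; k=dd>0; P=(o+r[k]*dd[k][:,None])*1000; return np.median(P,0).round(1)
print("bed",z((200,250,80,200)),z((330,420,80,125)),"base near rib",z((305,320,160,250)),"base near lip",z((405,425,160,250)))
print("plate near lip",z((470,485,120,200)),"plate far",z((535,555,120,200)))
m=mask(im,(24,235,150),(34,255,255))
B=[[np.where(m[v,400:])[0].min()+400-.5,v] for v in range(60,260,5)]
w=onplane(cm,B,.045)*1000;a=np.polyfit(w[:,1],w[:,0],1);print("lip",a,np.degrees(np.arctan(-a[0])),np.polyval(a,20),np.std(w[:,0]-np.polyval(a,w[:,1])))
s=bot.get_state(); p=s["position"]*1000; yaw=np.radians(s["tcp_rot"][2]-90); n=np.array([np.cos(yaw),np.sin(yaw)]); e=p[:2]+86*n; t=np.array([-n[1],n[0]])
for k in(55,-55):
    c=e+k*t; print("corner",c.round(1),"past lip",(c[0]-(0.0672*c[1]+561.3))*.9978)
E
```

```text
cmd [497.1  21.  212.5] [180.     0.    86.19] meas [497.4  21.  214.5] [179.84  -0.    86.19] t 17.2 F [-4.2 -0.5 12.4] op 6.5
bed [477.5  79.1  30.6] [540.5  90.1  30.6] base near rib [512.7  49.6  35.7] base near lip [556.6  46.8  35.7]
plate near lip [576.5  66.1  45.7] plate far [602.8  64.5  45.7]
lip [6.78268848e-02 5.61485856e+02] -3.8802511705350433 562.8423934281196 0.11503853096860402
corner [586.9  70.2] past lip 20.816085170973725
corner [579.6 -39.6] past lip 20.880282185611303
```

Everything checks out: the base is flat at bed + 5 mm, the plate is level at 45 mm, and the edge is 20.8 mm under the lip. I'm handing in.

Run:
```python
from cell import bot
print(bot.hand_in())
```

```text
the job is handed in; nothing more can be done
None
```

The job is done and handed in at about 17 s of the 69 s allowed. I put both offcuts in the blue bin and let go of them, then slid the brass strip under the yellow lap plate; the arm is still holding it pressed on the bed. Handing in gave no verdict, so what follows is from my own last checks.

- **Offcuts:** both lay free inside the bin in the last wrist and top views.
- **Insertion:** both corners of the thin edge are about 20.8 mm past the lip, square to it within about 0.1°. This comes from the arm's pose and the measured lip line, since the edge itself is hidden under the plate.
- **Flatness:** the base's top reads 5.1 mm above the bed both near the rib and near the lip, so the strip is flat.
- **Lap plate:** its top is level at 15 mm above the bed, so it was not lifted.
- **Press:** the wrist reads about 12.5 N upward. There is also a leftover sideways force of about 4 N from friction.
- **Bystanders:** the arm stayed clear of them, but I took no separate final picture of them.

No check failed or disagreed.

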